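# Pin the drying arm with its quarter-turn thumbscrew

### The job

Swing the green arm of the pot-drying stand round by its black knob until its slot lies over the slot in the adjustable nut plate below, thread the yellow thumbscrew through both slots until its collar sits flush on the arm, and lock it with a quarter turn so that its wings stand square across the arm. Work gently: feel for the lower slot with light pressure and never ram the screw against the stand (keep well under 45 N), then let go and leave the pots, jars and other things on the table where they are.

Things in the scene. Friction and masses are not known exactly. Their poses are not given: they have to be found in the camera images.
- stand: Fixed pot-drying stand: dark base plate (200 x 150 x 10 mm), a green channel 150 mm long along the stand's y, and a pivot post 120 mm from the channel's middle along the stand's +x. Origin: table height, under the channel's middle; z up.
- channel (a point): Middle of the channel, 40 mm up, level with the top of its aluminium nut plate (48 x 108 x 8 mm). The plate's slot (30 mm long, pointing at the pivot, 11 mm wide) is not reported: it sits up to 20 mm to either side (stand's y) of this point, 120 mm from the pivot. The plate keeps its place but is sprung: it sinks up to 4 mm under 4 to 10 N, then is hard. Axes as the stand's.
- swing (a joint): Angle (rad) of the green arm about its vertical pivot. 0: along the stand's -x, over the channel's middle; grows towards the stand's +y (clockwise from above); -0.25 to 1.0. Light friction (about 1 N at the knob), no spring. Arm 8 mm thick, 44 mm wide, underside 42 mm and top 50 mm above the table, 2 mm clear over the nut plate.
- swing_hole (a point): Centre of the arm's through slot at its top face (50 mm above the table), 120 mm from the pivot. Slot 30 mm long along the arm by 11 mm wide. x axis points along the arm to the pivot, z up.
- swing_knob (a point): Centre of the upright black knob on the arm's free end, 195 mm from the pivot: 24 mm diameter, from 50 to 95 mm above the table; this point is 72 mm above the table. Same axes as the arm's slot.
- screw_grip (a point): Centre of the yellow thumbscrew's wing grip: upright blade 34 mm long (x), 12 mm thick (y), 30 mm high, z up, on a round collar (36 mm diameter, 4 mm thick) whose underside is 19 mm below this point. At the start it stands loosely upright in the holder's hole. About 60 g. Fully seated, this point is 69 mm above the table and a quarter turn either way locks it.
- screw_tip (a point): Bottom of the thumbscrew, on its axis, 47 mm below the wing grip's centre (28 mm below the collar). The 8 mm shank ends in a round cross bar (8 mm diameter, 24 mm long, parallel to the wings), which passes the slots only with the wings along them, with 1.5 mm play each side across and 3 mm at each end; seated, the bar hangs free 2 mm below the nut plate.
- holder: Fixed wooden block, 75 x 75 x 36 mm, with a 29 mm round through hole in which the thumbscrew stands (its collar on the top face). Origin: centre of its underside.
- pot_red: Small upturned red pot with green rim, 52 mm diameter, 48 mm high. Bystander, loose. Origin: centre of its underside.
- pot_red2: Second small upturned red pot with green rim, 52 mm diameter, 48 mm high. Bystander, loose. Origin: centre of its underside.
- pot_yellow: Small upturned yellow pot with black rim, 52 mm diameter, 48 mm high. Bystander, loose. Origin: centre of its underside.
- jar_blue: Blue paint jar with brass lid, 54 mm diameter, 60 mm high. Bystander, loose. Origin: centre of its underside.
- glass_cup: Clear cup, 68 mm diameter, 85 mm high. Bystander, loose. Origin: centre of its underside.
- brush: Paint brush lying flat, along its x. Bystander, loose. Origin: centre of its underside.
- bottle: Clear bottle with white cap, 68 mm diameter, 190 mm high. Bystander, loose. Origin: centre of its underside.

How it is judged:
By the outcome, as a careful person would: the job done as asked, in the order asked, and still so for the second after the job is handed in, with the robot touching nothing.
It also fails if it takes over 67 s, if anything falls off the work surface, if the arm or the gripper's body presses on something with over 40 N, if the wrist force passes 120 N, or if a joint passes its speed limit or range.

### The arm

A 6-joint arm with a two-finger parallel gripper is mounted at the origin on the work surface. World frame = base frame: x ahead of the robot, y to its left, z up, the work surface at z = 0. Lengths are in mm, angles in degrees, forces in N, time in s.
With the tool pointing down it reaches from about 250 to 725 mm from the base axis. Payload 4 kg.
Tool frame: the origin (TCP) lies midway between the tips of the shut fingers; the grasp point (between the pads) lies ctrl.grip_point_offset behind it (ctrl.grip_point_offset is the distance from the TCP to the grasp point, in mm); z points along the fingers, x is the direction in which the jaws open and shut, and the axes are right-handed (so a half turn about z gives the same grasp; the last joint's range is limited). The gripper opens to 85 mm and grips with 20 to 120 N. Pads are 22 mm wide; open, the fingers measure 114 mm over their backs; the gripper's body (76 mm by 85 mm) begins 54 mm behind the grasp point. The pads swing forward as they close: fully open they stand 13 mm farther back than shut.
Start: joints at [-64.572, 13.785, 0.286, 76.501, 0, 90], TCP at [214.685, -451.564, 231.306] pointing down, gripper open.
Joint ranges: [-155.79, 155.79], [-60.16, 107.12], [-62.33, 73.08], [-114, 123.19], [-81.49, 82.49], [-180, 180]. Speed limits (degrees/s): [159.86, 159.86, 180, 180, 180, 180].

### API

Orientations are given as a 3x3 rotation matrix whose columns are the frame's x, y, z axes.
In Python, from plant import ctrl gives the robot as it stands. The module is installed in compiled form; this text tells all that it offers.
- The arm moves only by the tool arm_command, never from a script. Its argument "plan" is a list of rows, each a list of 6 numbers: the shift along the tool's x, y, z in m, then the turn, a rotation vector about the tool's x, y, z in rad. In form: [[x, y, z, wx, wy, wz], ...]. A call has 1 to 10 rows; each row is the pose to reach, as a shift and turn from the pose commanded when the call began, along the tool's axes at that moment; what a row does not reach only later rows make up. A row lasts 1/8 s, in which the tool goes at most 62.5 mm and 10.7 degrees, less where a joint would pass 70% of its speed; a pose out of reach is approached as far as the arm can. A call with a gripper value outside its range is refused whole. "fingers" is the opening, from 0 (shut) to 1 (fully open), set as the call begins (left out, the last holds). The fingers move at their own pace and stop on an object; the grip force is fixed at half the most. Time passes only in rows, so rows that repeat a pose let the fingers close. It gives the time, the measured TCP pose, the force and the opening at its end, in the units of the state.
- ctrl.get_state(): the state, without advancing time (a new reading comes with each control period).
- ctrl.read_camera(name): name is "side" or "top"; returns a dict with "img" (420x560x3 uint8, red, green, blue), "fx", "fy", "cx", "cy" (pixels), "extrinsics" (4x4, takes a point from camera to world coordinates). Camera axes: x right, y down, z forward; pixel columns grow to the right and rows downward; lengths in mm; the calibration is good to about 2 mm. A picture is of the moment at which its call begins. There is no depth.
- ctrl.job_done(): hands the job in, once; it reports no verdict.
Trained networks look in a picture, given as the dict that the camera call returned (one of the last four; its "shot" number tells which), for a name from the list of things; names that differ only in an ending like _2 or _b are one class to them, and where a whole thing is asked for, a point or a joint stands for the part that bears it (a point fixed in the world has none). Each returns a list of dicts, best first, with "confidence" (0 to 1); they miss things now and then, are a little off and sometimes report something else, mostly with a low value. They report only what shows in the picture. A call takes as long as a camera call.
- ctrl.cut_out(target, picture): "pixels" (420x560 bool, what is visible of it) and "bbox" ([left, top, width, height] in pixels, round what is visible of it).
The state is a dict: "time_s": time; "joint_positions": joint angles; "joint_vel": joint speeds; "tau": joint torques, N m; "tcp_pos": TCP position; "tcp_rot": TCP orientation; "force": force on the tool from outside, world axes, zero at the start; "moment": the same for the moment, N m; "width": opening from 0.0 (shut) to 1.0 (fully open).
Only numpy, scipy, OpenCV 4.12 (cv2) and the standard library are available. Lean on these libraries where they do the work, as an engineer would, in place of code of your own. Each camera call takes 0.05 s, during which the arm holds its last target.

## Working session

There is one attempt and no reset: what is moved stays moved. The work goes in short steps, Python scripts to look and compute and a tool call to move; the robot and the scene stay as the last step left them, time stands still between calls to the robot, and variables do not carry over. Pictures are saved under pics/ and viewed, and the job is handed in when it is done.

Besides the shell and the picture viewer there is one more tool, called as name([rows], argument=value, ...), one row to a line, values as JSON. arm_command: Moves the arm, as the interface text tells. Its arguments: {"type":"object","properties":{"plan":{"type":"array","items":{"type":"array","items":{"type":"number"}}},"fingers":{"type":"number"}},"required":["plan"]}

```bash
mkdir -p pics; cat > h.py <<'E'
import numpy as np, cv2
from plant import ctrl
def shot(n,tag):
    p=ctrl.read_camera(n); cv2.imwrite(f'pics/{tag}.png',p['img'][:,:,::-1]); return p
def ray(p,u,v,z):
    E=np.array(p['extrinsics']); d=E[:3,:3]@np.array([(u-p['cx'])/p['fx'],(v-p['cy'])/p['fy'],1]); o=E[:3,3]
    return o+d*(z-o[2])/d[2]
def proj(p,X):
    E=np.array(p['extrinsics']); c=E[:3,:3].T@(np.array(X)-E[:3,3]); return np.array([p['fx']*c[0]/c[2]+p['cx'],p['fy']*c[1]/c[2]+p['cy']])
E
python3 - <<'E'
from h import *
np.set_printoptions(precision=2,suppress=True)
for n in ['top','side']:
    p=shot(n,n+'0'); print(n,p['extrinsics'],p['fx'],p['cx'],p['cy'])
    for t in ['stand','swing','swing_knob','screw_grip','holder']:
        for r in ctrl.cut_out(t,p)[:2]: 
            ys,xs=np.nonzero(r['pixels']); print(t,r['confidence'],r['bbox'],xs.mean(),ys.mean(),len(xs))
s=ctrl.get_state(); print(s); print(ctrl.grip_point_offset)
E
```

```text
top [[  -0.03   -0.98    0.18  359.25]
 [  -1.      0.03    0.     60.2 ]
 [  -0.01   -0.18   -0.98 1172.89]
 [   0.      0.      0.      1.  ]] 414.1412496424777 274.721656490138 209.64098381758978
stand 0.66 [221.2, 152.9, 74.6, 71.8] 261.3467062902427 189.04432887568103 4038
stand 0.24 [67.0, 244.8, 48.9, 26.1] 92.60144927536231 256.92391304347825 1104
swing 0.86 [217.3, 150.2, 57.5, 74.2] 243.39169381107493 187.19462540716611 1228
swing_knob 0.97 [217.6, 149.8, 52.2, 74.0] 242.63105303612605 187.91468101460416 1301
screw_grip 0.71 [447.2, 238.1, 34.7, 24.0] 464.52770083102496 251.22437673130193 722
holder 0.97 [373.3, 203.0, 33.9, 30.4] 392.0788253477589 218.49922720247295 647
holder 0.64 [390.0, 144.2, 25.0, 20.6] 401.97354497354496 154.46031746031747 378
side [[   1.     -0.06    0.04  510.49]
 [  -0.07   -0.74    0.67 -699.91]
 [  -0.     -0.68   -0.74  871.35]
 [   0.      0.      0.      1.  ]] 430.41291242418066 275.56166419927536 208.93548452036077
stand 0.92 [258.3, 154.9, 87.6, 80.3] 299.10618347693867 202.71895590471362 3946
stand 0.18 [252.2, 310.3, 44.1, 45.4] 272.622
[... 404 characters left out ...]
.4] 272.7871485943775 323.57028112449797 249
holder 0.84 [252.9, 307.2, 43.8, 49.6] 273.21661237785014 330.0838762214984 1228
holder 0.53 [271.7, 372.4, 90.6, 47.6] 326.55695443645084 397.8764988009592 1668
{'time_s': 0.6, 'joint_positions': array([-64.57,  13.78,   0.29,  76.5 ,  -0.  ,  90.  ]), 'joint_vel': array([ 0.02, -0.01, -0.02,  0.08,  0.11, -0.04]), 'tau': array([ -0.  , -37.2 ,  25.26,   0.  ,   0.  ,   0.  ]), 'tcp_pos': array([ 214.68, -451.56,  231.33]), 'tcp_rot': array([[ 0.43, -0.9 , -0.  ],
       [-0.9 , -0.43, -0.  ],
       [ 0.  ,  0.  , -1.  ]]), 'force': array([-0.3 ,  0.14, -0.11]), 'moment': array([0.01, 0.04, 0.01]), 'width': 1.0054767344548168}
18.700000000000003
```

```bash
python3 - <<'E'
import cv2
a=cv2.imread('pics/top0.png'); b=cv2.imread('pics/side0.png')
cv2.imwrite('pics/topc.png',cv2.resize(a[130:240,200:420],None,fx=3.6,fy=3.6,interpolation=cv2.INTER_CUBIC))
cv2.imwrite('pics/sidec.png',cv2.resize(b[140:290,235:365],None,fx=4,fy=4,interpolation=cv2.INTER_CUBIC))
E
```

```text
(no output)
```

View pics/top0.png

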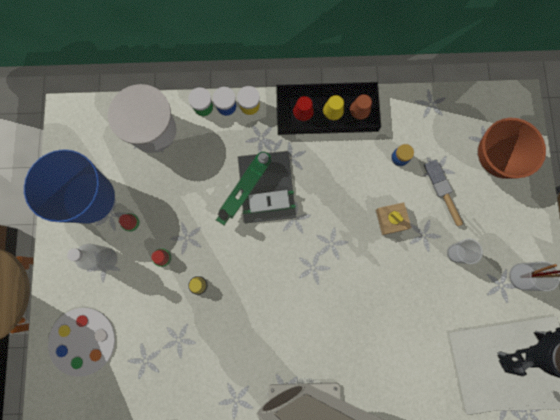

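View pics/side0.png

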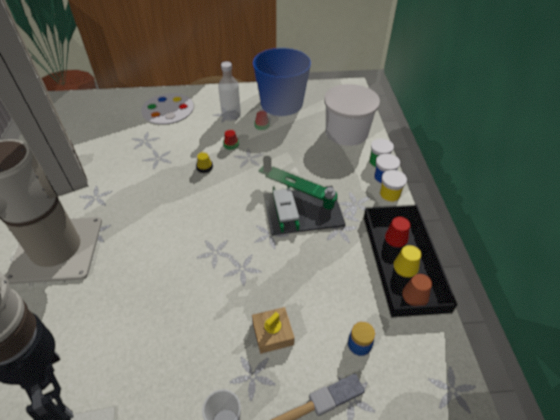

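View pics/topc.png

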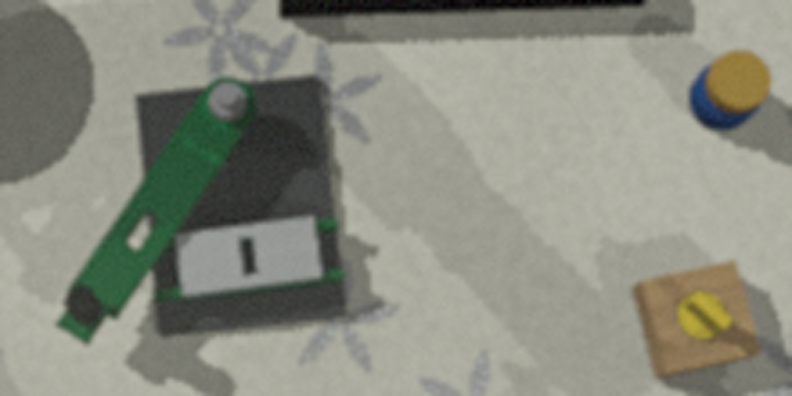

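View pics/sidec.png

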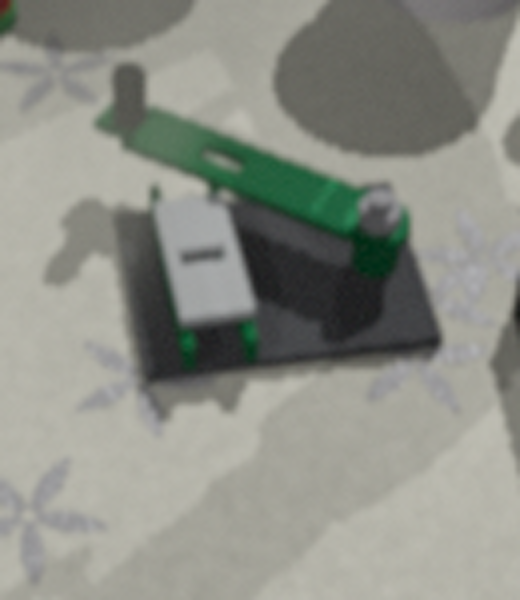

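```bash
cat > geo.py <<'E'
from h import *
np.set_printoptions(precision=1,suppress=True)
T=ctrl.read_camera('top'); S=ctrl.read_camera('side')
def tp(x,y,z,): return ray(T,(x+.5)/3.6-.5+200,(y+.5)/3.6-.5+130,z)
def sp(x,y,z): return ray(S,(x+.5)/4-.5+235,(y+.5)/4-.5+140,z)
E
python3 - <<'E'
from geo import *
def tp(x,y,z,): return ray(T,(x+.5)/3.6-.5+200,(y+.5)/3.6-.5+130,z)
def sp(x,y,z): return ray(S,(x+.5)/4-.5+235,(y+.5)/4-.5+140,z)
print('base T',[tp(x,y,10)[:2] for x,y in [(138,97),(322,77),(343,310),(160,333)]])
print('base S',[sp(x,y,10)[:2] for x,y in [(440,340),(150,380),(115,205),]])
print('plate T',[tp(x,y,40)[:2] for x,y in [(176,237),(315,217),(323,277),(180,296)]])
print('plate S',[sp(x,y,40)[:2] for x,y in [(157,204),(230,197),(256,314),(185,324)]])
print('slot T',[tp(x,y,40)[:2] for x,y in [(248,257),(245,238),(252,275)]])
print('slot S',[sp(x,y,40)[:2] for x,y in [(202,256),(181,259),(224,252)]])
for z in (50,60,70,80): print('pivot',z,tp(228,100,z)[:2],sp(379,205,z)[:2])
print('armslot T',tp(141,232,50),sp(223,158,50))
print('knobtop',tp(84,300,95),sp(129,72,95))
# crops bbox hole gripper
print('screw coll',[ (tp(705,314,z)) for z in (40,70)])
r=ctrl.cut_out('screw_grip',S)
for c in [(272.8,323.5)]: print(ray(S,*c,55))
def up(img,x0,y0,x1,y1,f,n): cv2.imwrite(n,cv2.resize(img[y0:y1,x0:x1,::-1],None,fx=f,fy=f,interpolation=cv2.INTER_CUBIC))
up(T['img'],365,190,425,250,10,'pics/tscrew.png'); up(S['img'],245,300,305,360,10,'pics/sscrew.png')
E
```

```text
base T [array([726.6, 165.6]), array([738.9,  15.8]), array([546.8,   5.9]), array([532.7, 150.7])]
base S [array([739.2,  17.7]), array([547.3,  -1.6]), array([533.2, 158.7])]
plate T [array([603.2, 134.8]), array([615.9,  26.4]), array([568.2,  21.8]), array([556.6, 132.5])]
plate S [array([561. , 127.6]), array([611.2, 130.5]), array([617.5,  23.3]), array([571.4,  18.3])]
slot T [array([585.7,  79.3]), array([600.8,  81.2]), array([571.4,  76.6])]
slot S [array([587.3,  76.8]), array([573.3,  75.2]), array([602.2,  79.4])]
pivot 50 [709.4  91.5] [709.1 105.3]
pivot 60 [706.3  91.3] [706.7  95.5]
pivot 70 [703.2  91. ] [704.2  85.7]
pivot 80 [700.   90.7] [701.8  75.9]
armslot T [605.8 161.1  50. ] [608.9 158.9  50. ]
knobtop [546.1 199.5  95. ] [547.2 201.8  95. ]
screw coll [array([ 530.6, -270.3,   40. ]), array([ 526.1, -261.6,   70. ])]
[ 531.2 -273.9   55. ]
```

View pics/tscrew.png

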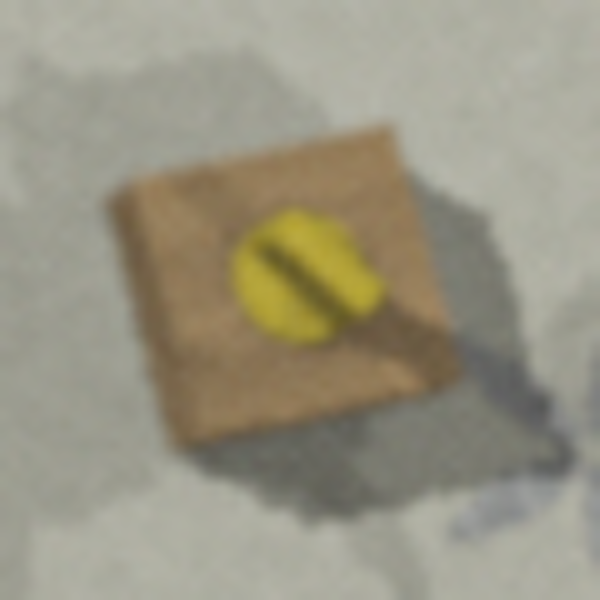

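View pics/sscrew.png

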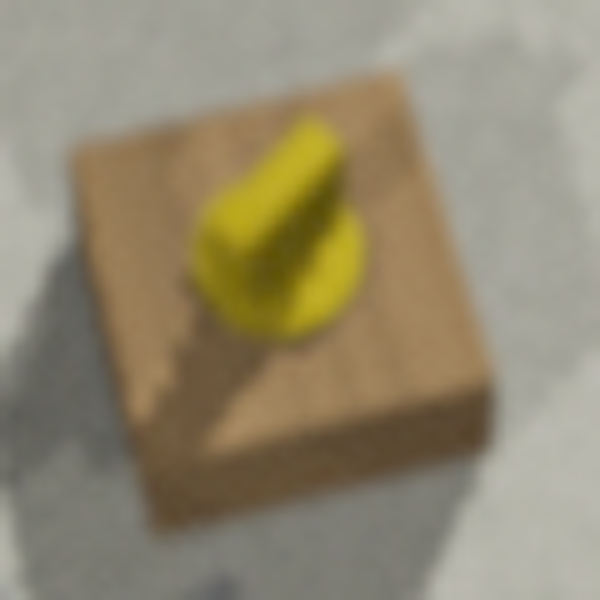

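```bash
python3 - <<'E'
from geo import *
def tp(x,y,z,): return ray(T,(x+.5)/10-.5+365,(y+.5)/10-.5+190,z)[:2]
def sp(x,y,z): return ray(S,(x+.5)/10-.5+245,(y+.5)/10-.5+300,z)[:2]
print('holder top T',[tp(x,y,36) for x,y in [(135,190),(390,127),(462,375),(180,445)]])
print('holder top S',[sp(x,y,36) for x,y in [(75,150),(400,72),(492,385),(155,455)]])
print('collar T',tp(295,277,40),'S',sp(280,258,40))
print('blade top T', tp(290,225,70),tp(368,300,70),tp(262,247,70),tp(340,320,70),'S',sp(230,230,70),sp(318,140,70),sp(215,215,70))
s=ctrl.get_state();print(s['time_s'],s['tcp_rot'])
E
```

```text
holder top T [array([ 556. , -224.9]), array([ 571.8, -297.2]), array([ 501.5, -311.3]), array([ 484.4, -232.2])]
holder top S [array([ 488.6, -239.8]), array([ 559.9, -226.2]), array([ 572.6, -299.9]), array([ 502.5, -309.9])]
collar T [ 529.6 -266.3] S [ 530.8 -270.3]
blade top T [ 539.3 -257.4] [ 518.3 -276.7] [ 533.6 -249.4] [ 513.1 -268.8] S [ 520.3 -278.9] [ 539.6 -260. ] [ 517.5 -275.3]
0.85 [[ 0.4 -0.9  0. ]
 [-0.9 -0.4 -0. ]
 [ 0.  -0.  -1. ]]
```

```bash
cat >> h.py <<'E'
def yaw(s): return np.degrees(np.arctan2(s['tcp_rot'][1][0],s['tcp_rot'][0][0]))
def goto(x,y,z,yw):
    s=ctrl.get_state(); R=np.array(s['tcp_rot']); 
    # ideal R (tool down) from measured yaw
    d=R.T@(np.array([x,y,z])-s['tcp_pos'])/1000
    dy=(yw-yaw(s)+180)%360-180
    print('t',round(s['time_s'],2),'pos',np.round(s['tcp_pos'],1),'yaw',round(yaw(s),2),'F',np.round(s['force'],1),'w',round(s['width'],3),'j6',round(s['joint_positions'][5],1),'tilt',np.round(R[:2,2],4))
    print('shift m',np.round(d,4),'wz',round(-np.radians(dy),4))
E
python3 -c "
from h import *
goto(546,201,150,55.5)"
```

```text
t 0.85 pos [ 214.7 -451.6  231.3] yaw -64.57 F [-0.1 -0.8  0.1] w 1.002 j6 90.0 tilt [ 0. -0.]
shift m [-0.4471 -0.5794  0.0813] wz -2.0957
```

arm_command([
  [-0.037, -0.048, 0, 0, 0, -0.17],
  [-0.075, -0.097, 0, 0, 0, -0.35],
  [-0.112, -0.145, 0.01, 0, 0, -0.52],
  [-0.149, -0.193, 0.02, 0, 0, -0.7],
  [-0.186, -0.241, 0.03, 0, 0, -0.87],
  [-0.224, -0.29, 0.04, 0, 0, -1.05],
  [-0.261, -0.338, 0.05, 0, 0, -1.22],
  [-0.298, -0.386, 0.06, 0, 0, -1.4],
  [-0.335, -0.435, 0.07, 0, 0, -1.57],
  [-0.373, -0.483, 0.081, 0, 0, -1.75],
], fingers=0.8)

```text
time_s: 2.1
tcp_pos: [491.8, 94.7, 150.3]
tcp_rot: [[0.809, 0.588, 0.001], [0.588, -0.809, -0.0], [0.001, 0.001, -1.0]]
force: [0.7, -1.4, 0.8]
width: 0.802
```

```bash
python3 -c "
from h import *
goto(546,201,110,55.5);goto(546,201,60,55.5)"
```

```text
t 2.1 pos [491.8  94.7 150.3] yaw 36.05 F [ 0.7 -1.4  0.8] w 0.802 j6 64.9 tilt [ 0.0013 -0.0001]
shift m [ 0.1063 -0.054   0.0404] wz -0.3395
t 2.1 pos [491.8  94.7 150.3] yaw 36.05 F [ 0.7 -1.4  0.8] w 0.802 j6 64.9 tilt [ 0.0013 -0.0001]
shift m [ 0.1063 -0.0541  0.0904] wz -0.3395
```

arm_command([
  [0.036, -0.018, 0.005, 0, 0, -0.113],
  [0.071, -0.036, 0.01, 0, 0, -0.226],
  [0.106, -0.054, 0.015, 0, 0, -0.34],
  [0.106, -0.054, 0.035, 0, 0, -0.34],
  [0.106, -0.054, 0.055, 0, 0, -0.34],
  [0.106, -0.054, 0.075, 0, 0, -0.34],
  [0.106, -0.054, 0.09, 0, 0, -0.34],
  [0.106, -0.054, 0.09, 0, 0, -0.34],
])

```text
time_s: 3.1
tcp_pos: [544.3, 198.0, 59.0]
tcp_rot: [[0.571, 0.821, -0.003], [0.821, -0.571, -0.001], [-0.002, -0.002, -1.0]]
force: [0.2, -0.5, -0.4]
width: 0.802
```

```bash
python3 - <<'E'
from h import *
goto(546,201,60,55.5)
p=shot('top','t1'); q=shot('side','s1')
a=np.hstack([cv2.resize(p['img'][130:240,200:300,::-1],None,fx=4,fy=4,interpolation=2),cv2.resize(q['img'][130:240,230:330,::-1],None,fx=4,fy=4,interpolation=2)])
cv2.imwrite('pics/c1.png',a)
E
```

```text
t 3.1 pos [544.3 198.   59. ] yaw 55.17 F [ 0.2 -0.5 -0.4] w 0.802 j6 54.8 tilt [-0.0028 -0.001 ]
shift m [ 0.0034 -0.0003 -0.001 ] wz -0.0057
```

View pics/c1.png

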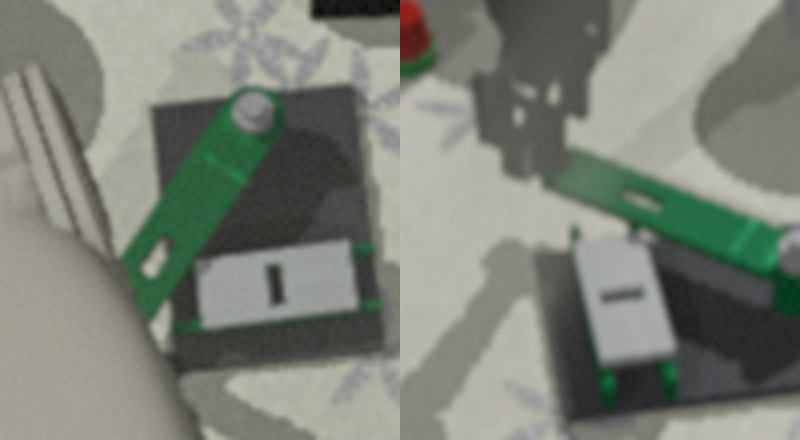

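arm_command([
  [0.0015, 0, 0, 0, 0, 0],
  [0.0015, 0, 0, 0, 0, 0],
  [0.0015, 0, 0, 0, 0, 0],
  [0.0015, 0, 0, 0, 0, 0],
  [0.0015, 0, 0, 0, 0, 0],
], fingers=0)

```text
time_s: 3.82
tcp_pos: [546.8, 200.0, 61.2]
tcp_rot: [[0.571, 0.821, 0.002], [0.821, -0.571, 0.001], [0.002, 0.001, -1.0]]
force: [-0.4, -0.0, 6.0]
width: 0.264
```

```bash
python3 - <<'E'
from h import *
s=ctrl.get_state(); R=s['tcp_rot']; P=np.array([705,91.5,0]); c=s['tcp_pos']
goto(546,200,60,55)
for k in range(1,11):
    f=np.radians(40.8*k/10); v=c-P; n=P+np.array([v[0]*np.cos(f)-v[1]*np.sin(f),v[0]*np.sin(f)+v[1]*np.cos(f),v[2]])
    d=R.T@(n-c)/1000; print([round(d[0],4),round(d[1],4),0,0,0,round(-f,4)], n)
E
```

```text
t 3.83 pos [546.8 200.   61.2] yaw 55.18 F [-0.4 -0.   6. ] w 0.264 j6 54.9 tilt [0.0016 0.0008]
shift m [-0.0004 -0.0007  0.0012] wz 0.0032
[np.float64(-0.0136), np.float64(0.0006), 0, 0, 0, np.float64(-0.0712)] [539.48381528 188.45301961  61.21522022]
[np.float64(-0.0272), np.float64(0.0021), 0, 0, 0, np.float64(-0.1424)] [533.00515002 176.43095429  61.21522022]
[np.float64(-0.0406), np.float64(0.0046), 0, 0, 0, np.float64(-0.2136)] [527.39826491 163.97840444  61.21522022]
[np.float64(-0.0538), np.float64(0.0081), 0, 0, 0, np.float64(-0.2848)] [522.69157925 151.15848758  61.21522022]
[np.float64(-0.0668), np.float64(0.0125), 0, 0, 0, np.float64(-0.356)] [518.90894953 138.03618326  61.21522022]
[np.float64(-0.0794), np.float64(0.0178), 0, 0, 0, np.float64(-0.4273)] [516.06954855 124.67800374  61.21522022]
[np.float64(-0.0915), np.float64(0.0239), 0, 0, 0, np.float64(-0.4985)] [514.18776821 111.15165682  61.21522022]
[np.float64(-0.1033), np.float64(0.031), 0, 0, 0, np.float64(-0.5697)] [513.27314657  97.5257027   61.21522022]
[np.float64(-0.1144), np.float64(0.0388), 0, 0, 0, np.float64(-0.6409)] [513.33031954  83.86920647  61.21522022]
[np.float64(-0.125), np.float64(0.0474), 0, 0, 0, np.float64(-0.7121)] [514.35899731  70.25138798  61.21522022]
```

arm_command([
  [-0.0136, 0.0006, 0, 0, 0, -0.071],
  [-0.0272, 0.0021, 0, 0, 0, -0.142],
  [-0.0406, 0.0046, 0, 0, 0, -0.214],
  [-0.0538, 0.0081, 0, 0, 0, -0.285],
  [-0.0668, 0.0125, 0, 0, 0, -0.356],
  [-0.0794, 0.0178, 0, 0, 0, -0.427],
])

```text
time_s: 4.58
tcp_pos: [516.4, 124.0, 61.2]
tcp_rot: [[0.178, 0.984, 0.003], [0.984, -0.178, 0.0], [0.001, 0.002, -1.0]]
force: [0.4, -0.1, 3.6]
width: 0.265
```

```bash
python3 - <<'E'
from h import *
s=ctrl.get_state(); R=s['tcp_rot']; P=np.array([705,91.5,0]); c=s['tcp_pos']
v=c-P; a=np.degrees(np.arctan2(v[1],v[0]));print(a,yaw(s),np.hypot(*v[:2]))
D=186.4-a
for k in range(1,5):
    f=np.radians(D*k/4); n=P+np.array([v[0]*np.cos(f)-v[1]*np.sin(f),v[0]*np.sin(f)+v[1]*np.cos(f),v[2]])
    d=R.T@(n-c)/1000; print(np.round([d[0],d[1],-f],4), n)
E
```

```text
170.22230459038994 79.75180264326323 191.407428655826
[-0.0135  0.0006 -0.0706] [514.55004348 110.62113508  61.21094765]
[-0.0269  0.0021 -0.1412] [513.67571576  97.14109943  61.21094765]
[-0.0402  0.0046 -0.2118] [513.75431105  83.63296733  61.21094765]
[-0.0533  0.008  -0.2824] [514.78543791  70.16401831  61.21094765]
```

arm_command([
  [-0.0135, 0.0006, 0, 0, 0, -0.071],
  [-0.0269, 0.0021, 0, 0, 0, -0.141],
  [-0.0402, 0.0046, 0, 0, 0, -0.212],
  [-0.0533, 0.008, 0, 0, 0, -0.282],
  [-0.0533, 0.008, 0, 0, 0, -0.282],
])

```text
time_s: 5.2
tcp_pos: [514.9, 69.7, 61.2]
tcp_rot: [[-0.099, 0.995, 0.003], [0.995, 0.099, 0.0], [-0.0, 0.003, -1.0]]
force: [1.2, -0.7, 5.8]
width: 0.263
```

```bash
python3 - <<'E'
from h import *
goto(514.8,70.2,61.2,96.4)
p=shot('top','t2'); q=shot('side','s2')
a=np.hstack([cv2.resize(p['img'][130:240,220:310,::-1],None,fx=4,fy=4,interpolation=2),cv2.resize(q['img'][130:240,240:350,::-1],None,fx=4,fy=4,interpolation=2)])
cv2.imwrite('pics/c2.png',a)
E
```

```text
t 5.2 pos [514.9  69.7  61.2] yaw 95.68 F [ 1.2 -0.7  5.8] w 0.263 j6 2.0 tilt [0.0025 0.    ]
shift m [ 0.0005 -0.0001 -0.    ] wz -0.0126
```

View pics/c2.png

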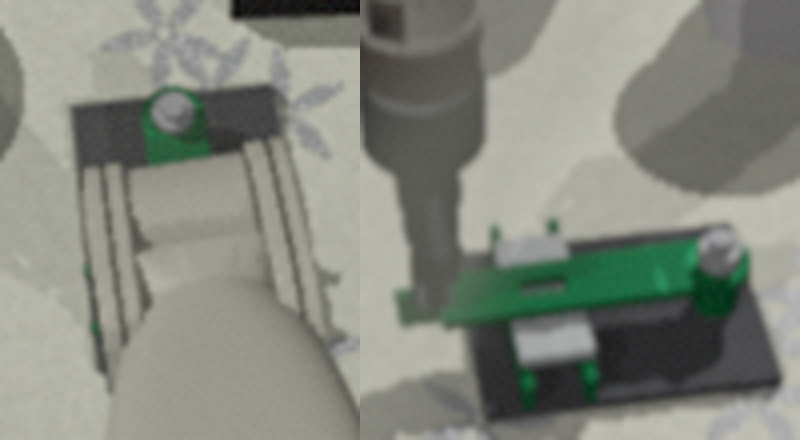

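arm_command([
  [0, 0, 0, 0, 0, 0],
  [0, 0, 0, 0, 0, 0],
  [0, 0, 0, 0, 0, 0],
  [0, 0, -0.03, 0, 0, 0],
  [0, 0, -0.07, 0, 0, 0],
  [0, 0, -0.1, 0, 0, 0],
], fingers=0.7)

```text
time_s: 6.05
tcp_pos: [513.9, 70.6, 161.6]
tcp_rot: [[-0.101, 0.995, 0.001], [0.995, 0.101, 0.0], [0.0, 0.001, -1.0]]
force: [0.3, 0.6, 0.4]
width: 0.699
```

```bash
python3 - <<'E'
from h import *
goto(530,-268,120,133)
E
```

```text
t 6.05 pos [513.9  70.6 161.6] yaw 95.8 F [0.3 0.6 0.4] w 0.699 j6 2.0 tilt [0.0006 0.0001]
shift m [-0.3385 -0.0182  0.0416] wz -0.6493
```

arm_command([
  [-0.048, -0.0025, 0, 0, 0, -0.09],
  [-0.097, -0.005, 0, 0, 0, -0.18],
  [-0.145, -0.0075, 0, 0, 0, -0.28],
  [-0.194, -0.01, 0.01, 0, 0, -0.37],
  [-0.242, -0.013, 0.02, 0, 0, -0.46],
  [-0.29, -0.0155, 0.03, 0, 0, -0.56],
  [-0.3385, -0.018, 0.041, 0, 0, -0.649],
  [-0.3385, -0.018, 0.041, 0, 0, -0.649],
])

```text
time_s: 7.05
tcp_pos: [528.9, -271.1, 117.5]
tcp_rot: [[-0.678, 0.735, -0.002], [0.735, 0.678, 0.0], [0.002, -0.001, -1.0]]
force: [0.2, 0.7, -0.0]
width: 0.695
```

```bash
python3 - <<'E'
from h import *
goto(530,-268,43,133)
p=shot('top','t3'); q=shot('side','s3')
cv2.imwrite('pics/c3a.png',cv2.resize(p['img'][145:235,215:315,::-1],None,fx=7,fy=6.5,interpolation=2))
cv2.imwrite('pics/c3b.png',cv2.resize(q['img'][145:235,255:355,::-1],None,fx=7,fy=6.5,interpolation=2))
E
```

```text
t 7.05 pos [ 528.9 -271.1  117.5] yaw 132.7 F [ 0.2  0.7 -0. ] w 0.695 j6 -69.8 tilt [-0.0021  0.0005]
shift m [0.0014 0.003  0.0745] wz -0.0052
```

View pics/c3a.png

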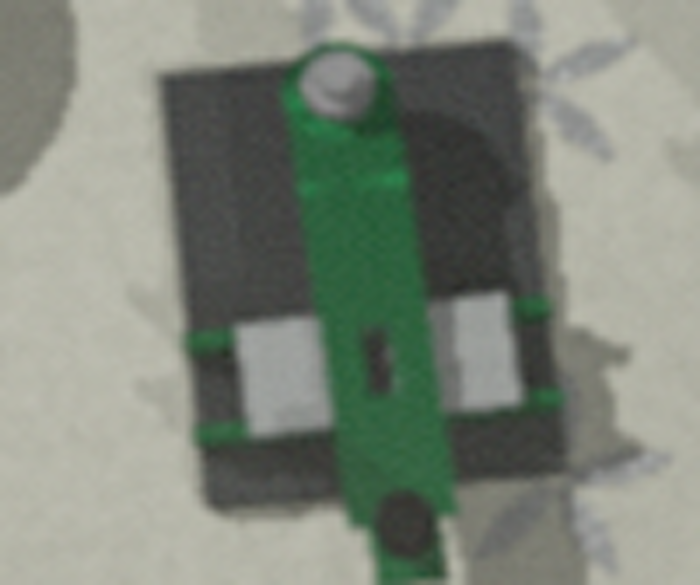

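View pics/c3b.png

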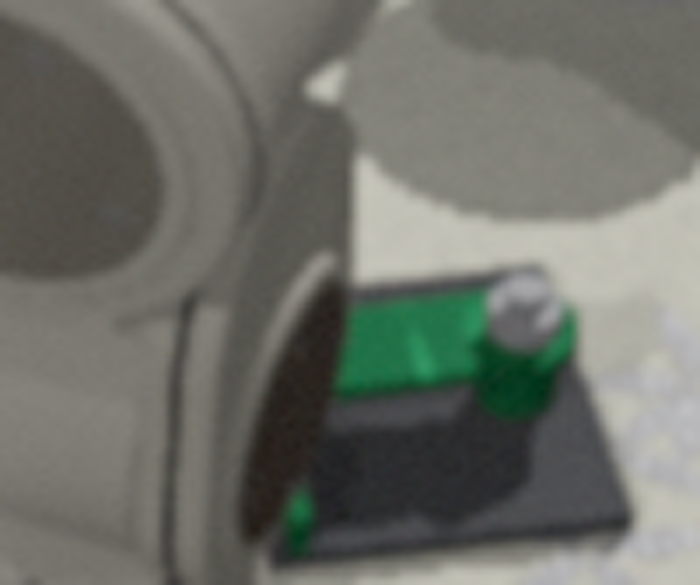

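View pics/s3.png

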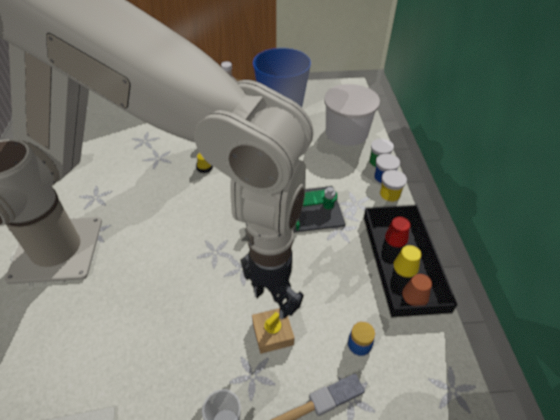

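```bash
python3 - <<'E'
import cv2,numpy as np
a=cv2.imread('pics/t3.png').astype(int)
print(a[190:204,262:276].sum(2)//3)
print((a[190:204,262:276,1]-a[190:204,262:276,2]))
b=cv2.imread('pics/top0.png').astype(int)
print(b[192:210,262:276].sum(2)//3)
E
```

```text
[[69 71 66 65 67 69 68 65 69 70 68 68 64 64]
 [71 67 68 69 70 67 66 67 71 69 71 70 71 73]
 [68 69 70 72 68 68 68 67 69 66 68 69 67 74]
 [67 72 70 71 67 70 68 71 67 65 67 69 70 74]
 [68 65 70 68 68 68 69 67 68 71 74 69 67 77]
 [66 74 69 71 66 71 65 64 70 68 73 69 67 68]
 [67 68 69 71 64 63 59 59 69 72 67 69 68 72]
 [67 71 72 69 63 55 54 58 67 71 70 68 70 72]
 [71 65 70 72 62 55 54 56 79 77 72 70 71 68]
 [73 67 68 67 64 57 49 65 83 82 70 69 71 71]
 [72 70 71 72 67 59 57 61 79 78 69 70 66 70]
 [78 70 68 74 64 60 50 61 66 75 77 69 66 72]
 [81 66 72 71 70 62 55 56 62 79 75 75 75 66]
 [88 70 69 66 71 63 58 54 62 89 83 74 69 73]]
[[49 48 50 52 47 51 50 51 51 48 49 54 53 31]
 [48 50 50 51 50 47 50 50 48 49 50 50 50 38]
 [54 49 52 46 53 52 51 53 49 52 52 50 54 39]
 [50 49 50 50 49 50 51 47 53 51 53 51 49 39]
 [49 51 50 50 44 45 42 42 45 49 49 49 50 40]
 [47 48 50 49 36 25 24 26 34 46 49 49 55 49]
 [51 53 52 46 31 16 13 11 29 45 50 52 49 48]
 [49 46 49 44 32 12  4  9 29 44 50 51 51 45]
 [45 54 50 47 35 13  3  2 14 37 47 48 49 55]
 [43 52 51 51 38 15  0  0 10 32 48 53 50 52]
 [44 49 49 50 45 19
[... 524 characters left out ...]
3 155 151 114  68  45  58 108 143 151 153 152 151]
 [153 154 156 150 118  73  46  55 100 146 153 151 154 152]
 [154 153 157 153 129  84  49  55  89 138 155 153 153 152]
 [153 154 153 150 136  88  53  45  83 142 152 153 151 151]
 [152 150 155 153 143 101  54  45  81 137 150 151 151 150]
 [153 152 156 153 147 104  60  43  78 133 150 153 151 148]
 [152 152 152 153 148 108  60  45  71 120 147 151 153 151]
 [152 152 153 156 149 114  73  64  85 115 143 152 150 151]
 [150 152 150 153 150 128 111 120 136 144 149 152 151 150]
 [151 153 152 152 151 148 145 146 154 153 153 151 150 148]
 [154 152 153 153 152 152 149 152 146 148 143 141 136 130]
 [147 146 148 143 141 133 132 126 117 108 101  95  91  86]]
```

```bash
python3 - <<'E'
from h import *
np.set_printoptions(precision=2,suppress=True)
p=ctrl.read_camera('top')
a=cv2.imread('pics/t3.png').astype(float); b=cv2.imread('pics/top0.png').astype(float)
W=np.clip(152-b[194:208,264:274].mean(2),0,None); W[W<12]=0
ys,xs=np.mgrid[194:208,264:274]
c0=((W*xs).sum()/W.sum(),(W*ys).sum()/W.sum()); print(c0,ray(p,*c0,40))
W=np.clip(49.5-(a[:,:,1]-a[:,:,2])[193:210,264:274],0,None); W[W<5]=0
ys,xs=np.mgrid[193:210,264:274]; print(W.sum(1))
c1=((W*xs).sum()/W.sum(),(W*ys).sum()/W.sum()); print(c1,ray(p,*c1,50))
P=np.array([705,91.5])
for w in (ray(p,*c0,40),ray(p,*c1,50)): print(np.degrees(np.arctan2(*(P-w[:2])[::-1])),np.hypot(*(P-w[:2])))
# plate slot side
b=cv2.imread('pics/side0.png').astype(float)
sub=b[198:210,276:296].mean(2); W=np.clip(np.median(sub)-sub,0,None);W[W<20]=0
q=ctrl.read_camera('side'); ys,xs=np.mgrid[198:210,276:296]; print(W.astype(int)); c=((W*xs).sum()/W.sum(),(W*ys).sum()/W.sum()); print(c,ray(q,*c,40))
b=cv2.imread('pics/top0.png').astype(float)
E
```

```text
(np.float64(268.4292660121552), np.float64(200.62814399251988)) [586.85  79.54  40.  ]
[  0.   20.5 102.5 147.5 172.5 193.  202.  190.5 178.5 174.5 187.  181.
 102.5  20.5   0.    0.    0. ]
(np.float64(268.6595460614152), np.float64(200.06248331108145)) [586.41  78.7   50.  ]
5.777881922025212 118.7563319064524
6.162473082729866 119.2757018555653
[[  0   0   0   0   0   0   0   0   0   0   0   0   0   0   0   0   0  36
   87 118]
 [  0   0   0   0   0   0   0   0   0   0   0   0   0   0   0   0   0  24
   71 118]
 [  0   0   0   0   0   0   0   0   0   0   0   0   0   0   0   0   0   0
   56 107]
 [  0   0   0   0   0   0   0   0   0   0   0   0   0  23   0   0   0   0
   40  92]
 [  0   0   0   0   0  22  26  29  33  39  44  45  48  52  38   0   0   0
   29  80]
 [ 26   0   0   0  34  52  54  59  63  69  72  70  71  71  49   0   0   0
    0  63]
 [ 34   0   0   0  42  69  69  69  65  64  61  53  52  50  32   0   0   0
    0  48]
 [ 45   0   0   0  29  46  44  37  28  23   0   0   0   0   0   0   0   0
    0  36]
 [ 59   0   0   0   0   0   0   0   0   0   0   0   0   0   0   0   0   0
    0  26]
 [ 69  26   0   0   0   0   0   0   0   0   0   0   0   0   0   0   0   0
    0   0]
 [ 80  35   0   0   0   0   0   0   0   0   0   0   0   0   0   0   0   0
    0   0]
 [ 90  47   0   0   0   0   0   0   0   0   0   0   0   0   0   0   0   0
    0   0]]
(np.float64(286.5562266321541), np.float64(202.99789090211866)) [591.32  78.82  40.  ]
```

arm_command([
  [0.0015, 0.003, 0.02, 0, 0, -0.005],
  [0.0015, 0.003, 0.04, 0, 0, -0.005],
  [0.0015, 0.003, 0.06, 0, 0, -0.005],
  [0.0015, 0.003, 0.0745, 0, 0, -0.005],
  [0.0015, 0.003, 0.0745, 0, 0, -0.005],
])

```text
time_s: 7.88
tcp_pos: [530.5, -263.8, 43.9]
tcp_rot: [[-0.686, 0.727, -0.002], [0.727, 0.686, 0.001], [0.002, -0.001, -1.0]]
force: [0.2, 0.0, -0.2]
width: 0.699
```

```bash
python3 - <<'E'
from h import *
goto(530,-268,43,133)
p=shot('top','t4'); q=shot('side','s4')
a=np.hstack([cv2.resize(p['img'][180:260,360:430,::-1],None,fx=5,fy=5,interpolation=2),cv2.resize(q['img'][280:360,230:310,::-1],None,fx=5,fy=5,interpolation=2)])
cv2.imwrite('pics/c4.png',a)
E
```

```text
t 7.88 pos [ 530.5 -263.8   43.9] yaw 133.34 F [ 0.2  0.  -0.2] w 0.699 j6 -69.8 tilt [-0.0021  0.0011]
shift m [-0.0027 -0.0033  0.0009] wz 0.0059
```

View pics/c4.png

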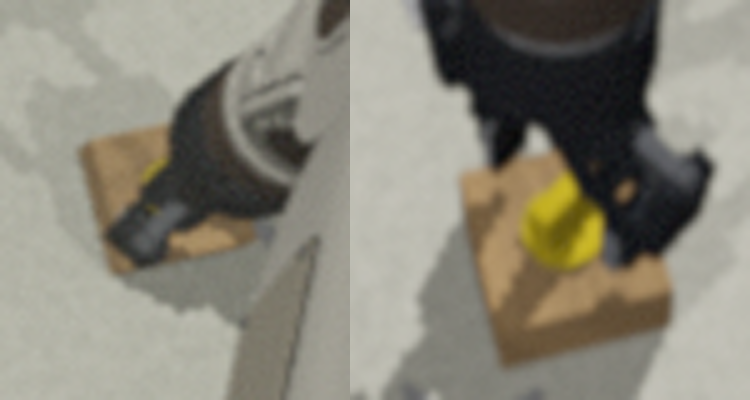

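arm_command([
  [-0.0027, -0.0033, 0.0005, 0, 0, 0.006],
  [-0.0027, -0.0033, 0.0005, 0, 0, 0.006],
  [-0.0027, -0.0033, 0.0005, 0, 0, 0.006],
])

```text
time_s: 8.35
tcp_pos: [530.8, -269.6, 44.7]
tcp_rot: [[-0.681, 0.733, 0.001], [0.733, 0.681, -0.0], [-0.001, 0.0, -1.0]]
force: [0.1, -0.6, -0.5]
width: 0.699
```

arm_command([
  [0, 0, 0, 0, 0, 0],
  [0, 0, 0, 0, 0, 0],
  [0, 0, 0, 0, 0, 0],
  [0, 0, 0, 0, 0, 0],
  [0, 0, 0, 0, 0, 0],
  [0, 0, 0, 0, 0, 0],
], fingers=0)

```text
time_s: 9.1
tcp_pos: [530.8, -269.3, 44.4]
tcp_rot: [[-0.681, 0.732, 0.0], [0.732, 0.681, -0.0], [-0.0, 0.0, -1.0]]
force: [0.3, 0.4, 1.5]
width: 0.129
```

```bash
python3 - <<'E'
from h import *
goto(530,-268,120,133)
p=shot('top','t5'); q=shot('side','s5')
a=np.hstack([cv2.resize(p['img'][180:260,360:430,::-1],None,fx=5,fy=5,interpolation=2),cv2.resize(q['img'][280:360,230:310,::-1],None,fx=5,fy=5,interpolation=2)])
cv2.imwrite('pics/c5.png',a)
E
```

```text
t 9.1 pos [ 530.8 -269.3   44.4] yaw 132.93 F [0.3 0.4 1.5] w 0.129 j6 -69.8 tilt [ 0.0003 -0.0001]
shift m [ 0.0015  0.0003 -0.0756] wz -0.0012
```

View pics/c5.png

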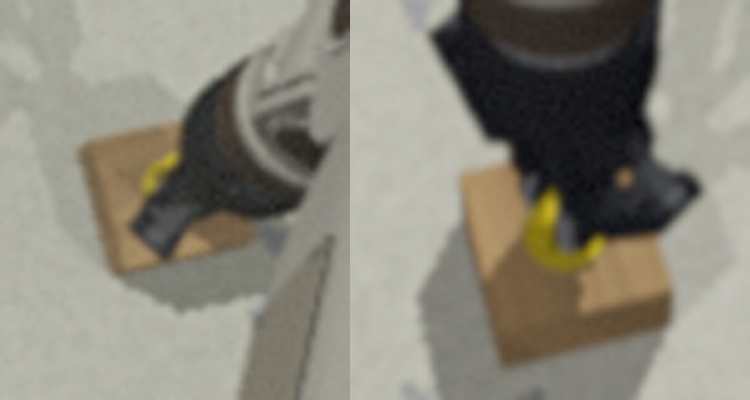

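arm_command([
  [0, 0, -0.008, 0, 0, 0],
  [0, 0, -0.02, 0, 0, 0],
  [0, 0, -0.035, 0, 0, 0],
  [0, 0, -0.05, 0, 0, 0],
  [0, 0, -0.065, 0, 0, 0],
  [0, 0, -0.08, 0, 0, 0],
  [0, 0, -0.095, 0, 0, 0],
  [0, 0, -0.1, 0, 0, 0],
  [0, 0, -0.1, 0, 0, 0],
])

```text
time_s: 10.32
tcp_pos: [530.8, -269.3, 144.6]
tcp_rot: [[-0.681, 0.732, 0.001], [0.732, 0.681, -0.0], [-0.001, 0.0, -1.0]]
force: [-0.4, -0.4, -0.7]
width: 0.131
```

```bash
python3 - <<'E'
from h import *
goto(586.5,79,130,96.3)
q=shot('side','s6')
cv2.imwrite('pics/c6.png',cv2.resize(q['img'][240:350,220:320,::-1],None,fx=6,fy=5.4,interpolation=2))
E
```

```text
t 10.32 pos [ 530.8 -269.3  144.6] yaw 132.93 F [-0.4 -0.4 -0.7] w 0.131 j6 -69.8 tilt [ 0.0005 -0.0003]
shift m [0.2171 0.278  0.0146] wz 0.6393
```

View pics/c6.png

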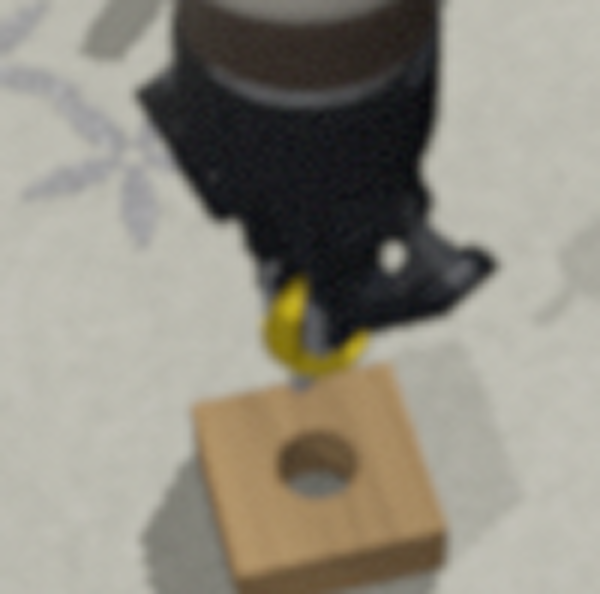

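```bash
python3 - <<'E'
from h import *
q=ctrl.read_camera('side'); s=ctrl.get_state(); c=s['tcp_pos']
b=q['img'][240:350,220:320,::-1]
im=cv2.resize(b,None,fx=7,fy=7,interpolation=2)
def dr(P,col):
    uv=np.array([proj(q,x) for x in P]); uv=((uv-[220,240]+.5)*7-.5); cv2.polylines(im,[uv.round().astype(int)],True,col,1)
t=np.linspace(0,2*np.pi,60)
zc=c[2]+10.6-19
w=np.array(s['tcp_rot'])[:,1]
for o,col in((0,(0,0,255)),):
  for z in (zc,zc+4): dr(np.c_[c[0]+o*w[0]+18*np.cos(t),c[1]+o*w[1]+18*np.sin(t),0*t+z],col)
  B=[c+np.r_[0,0,10.6-43]+w*e for e in(-12,12)]; dr(np.array(B),(255,0,0))
cv2.imwrite('pics/c7.png',im[200:,100:500]); print(w)
E
```

```text
[ 7.32253715e-01  6.81031778e-01 -4.63417812e-04]
```

View pics/c7.png

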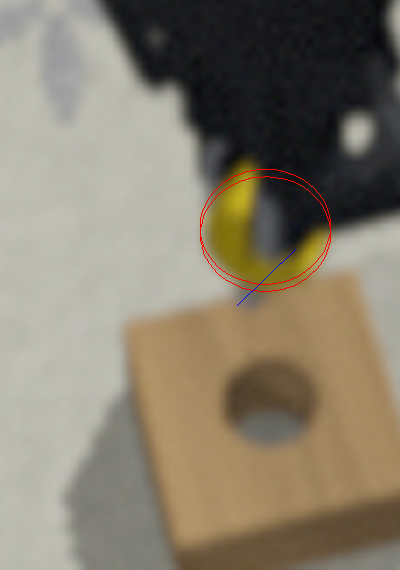

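arm_command([
  [0.015, 0.02, 0, 0, 0, 0.05],
  [0.045, 0.058, 0, 0, 0, 0.13],
  [0.08, 0.102, 0, 0, 0, 0.23],
  [0.115, 0.147, 0, 0, 0, 0.34],
  [0.15, 0.192, 0, 0, 0, 0.44],
  [0.18, 0.23, 0.005, 0, 0, 0.53],
  [0.202, 0.259, 0.01, 0, 0, 0.6],
  [0.217, 0.278, 0.0146, 0, 0, 0.639],
  [0.217, 0.278, 0.0146, 0, 0, 0.639],
  [0.217, 0.278, 0.0146, 0, 0, 0.639],
])

```text
time_s: 11.68
tcp_pos: [586.0, 78.4, 129.1]
tcp_rot: [[-0.11, 0.994, -0.001], [0.994, 0.11, -0.001], [-0.001, -0.001, -1.0]]
force: [-0.2, 0.9, -0.5]
width: 0.125
```

```bash
python3 - <<'E'
from h import *
goto(586.5,79,92,96.3)
q=shot('side','s8')
cv2.imwrite('pics/c8.png',cv2.resize(q['img'][130:240,250:350,::-1],None,fx=6,fy=5.4,interpolation=2))
E
```

```text
t 11.68 pos [586.   78.4 129.1] yaw 96.32 F [-0.2  0.9 -0.5] w 0.125 j6 1.3 tilt [-0.0013 -0.0007]
shift m [0.0005 0.0007 0.0371] wz 0.0004
```

View pics/c8.png

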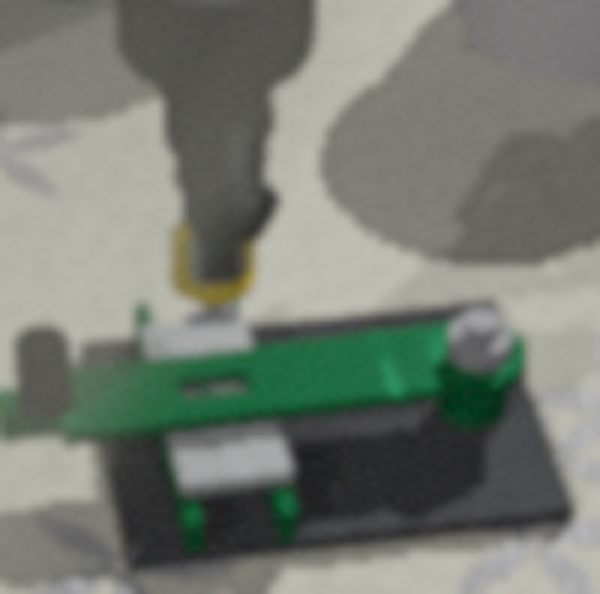

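```bash
python3 - <<'E'
from h import *
q=ctrl.read_camera('side')
print(ray(q,285.25,201.07,50))
a=q['img'].astype(float); d=(a[:,:,1]-a[:,:,0]); sub=d[196:207,274:298]; print(sub.astype(int))
W=np.clip(np.median(sub)-sub,0,None);W[W<8]=0; W[:2]=0; W[8:]=0
ys,xs=np.mgrid[196:207,274:298];c=((W*xs).sum()/W.sum(),(W*ys).sum()/W.sum()); print(c,ray(q,*c,50))
E
```

```text
[587.53379434  76.65669078  50.        ]
[[15 15 19 23 27 30 33 34 36 39 44 51 55 57 62 67 68 69 72 74 75 76 76 75]
 [34 36 40 44 45 53 56 59 62 62 67 70 70 69 72 69 73 75 75 72 71 72 76 75]
 [47 49 52 54 57 61 63 62 66 67 66 67 66 63 65 66 64 72 74 72 75 74 75 75]
 [47 54 54 59 60 58 59 58 56 57 55 57 51 49 47 47 50 65 70 74 74 74 76 77]
 [50 53 56 56 61 55 51 42 37 37 36 30 24 23 21 24 31 55 69 75 77 74 75 80]
 [53 54 57 60 57 52 35 24 21 23 23 16 12 12 14 17 26 49 70 77 78 76 77 75]
 [55 55 60 60 60 54 33 18 19 22 26 25 20 23 26 31 39 61 72 75 78 76 75 76]
 [55 57 58 63 63 58 41 33 33 41 46 45 45 48 55 55 64 72 76 77 73 77 77 79]
 [56 58 62 64 66 63 58 56 58 63 65 67 68 72 73 78 75 75 79 74 79 75 77 75]
 [58 59 63 67 65 67 68 68 71 77 72 76 74 75 76 75 76 75 73 73 75 69 70 68]
 [59 62 64 66 69 72 70 70 73 69 74 70 69 73 67 68 64 63 61 59 54 48 49 49]]
(np.float64(284.34144778987826), np.float64(201.03651505445228)) [585.16076683  76.95944728  50.        ]
```

arm_command([
  [-0.0003, 0.0005, 0.015, 0, 0, 0],
  [-0.0003, 0.0005, 0.03, 0, 0, 0],
  [-0.0003, 0.0005, 0.039, 0, 0, 0],
  [-0.0003, 0.0005, 0.041, 0, 0, 0],
  [-0.0003, 0.0005, 0.043, 0, 0, 0],
  [-0.0003, 0.0005, 0.044, 0, 0, 0],
])

```text
time_s: 12.52
tcp_pos: [587.3, 78.8, 86.0]
tcp_rot: [[-0.11, 0.994, 0.001], [0.994, 0.11, 0.0], [0.0, 0.001, -1.0]]
force: [0.4, -0.6, -0.4]
width: 0.128
```

arm_command([
  [-0.0006, -0.0004, 0.001, 0, 0, 0],
  [-0.0006, -0.0004, 0.002, 0, 0, 0],
  [-0.0006, -0.0004, 0.003, 0, 0, 0],
  [-0.0006, -0.0004, 0.003, 0, 0, 0],
])

```text
time_s: 13.02
tcp_pos: [586.6, 78.1, 82.6]
tcp_rot: [[-0.11, 0.994, -0.0], [0.994, 0.11, 0.0], [0.0, -0.0, -1.0]]
force: [0.7, 0.1, -0.7]
width: 0.128
```

arm_command([
  [0, 0, 0.0015, 0, 0, 0],
  [0, 0, 0.003, 0, 0, 0],
  [0, 0, 0.0045, 0, 0, 0],
  [0, 0, 0.0045, 0, 0, 0],
])

```text
time_s: 13.52
tcp_pos: [586.5, 78.1, 78.0]
tcp_rot: [[-0.11, 0.994, -0.0], [0.994, 0.11, -0.0], [0.0, -0.0, -1.0]]
force: [-0.2, -1.1, -1.2]
width: 0.126
```

Into the arm slot without force; now feel for the plate.

arm_command([
  [0, 0, 0.001, 0, 0, 0],
  [0, 0, 0.002, 0, 0, 0],
  [0, 0, 0.003, 0, 0, 0],
  [0, 0, 0.0035, 0, 0, 0],
  [0, 0, 0.0035, 0, 0, 0],
])

```text
time_s: 14.15
tcp_pos: [586.6, 78.1, 74.7]
tcp_rot: [[-0.11, 0.994, -0.0], [0.994, 0.11, 0.0], [0.0, -0.0, -1.0]]
force: [0.5, -0.1, -0.9]
width: 0.128
```

arm_command([
  [0, 0, 0.001, 0, 0, 0],
  [0, 0, 0.002, 0, 0, 0],
  [0, 0, 0.003, 0, 0, 0],
  [0, 0, 0.003, 0, 0, 0],
])

```text
time_s: 14.65
tcp_pos: [586.5, 78.1, 71.6]
tcp_rot: [[-0.11, 0.994, -0.0], [0.994, 0.11, -0.0], [-0.0, -0.0, -1.0]]
force: [0.1, 0.4, -0.3]
width: 0.13
```

arm_command([
  [0, 0, 0.0015, 0, 0, 0],
  [0, 0, 0.003, 0, 0, 0],
  [0, 0, 0.0045, 0, 0, 0],
  [0, 0, 0.006, 0, 0, 0],
  [0, 0, 0.0075, 0, 0, 0],
  [0, 0, 0.009, 0, 0, 0],
  [0, 0, 0.01, 0, 0, 0],
  [0, 0, 0.01, 0, 0, 0],
])

```text
time_s: 15.65
tcp_pos: [586.5, 78.1, 61.6]
tcp_rot: [[-0.11, 0.994, -0.0], [0.994, 0.11, -0.0], [-0.0, -0.0, -1.0]]
force: [-0.6, -0.3, -1.3]
width: 0.128
```

arm_command([
  [0, 0, 0.001, 0, 0, 0],
  [0, 0, 0.002, 0, 0, 0],
  [0, 0, 0.0025, 0, 0, 0],
  [0, 0, 0.0025, 0, 0, 0],
])

```text
time_s: 16.15
tcp_pos: [586.6, 78.1, 59.1]
tcp_rot: [[-0.11, 0.994, -0.0], [0.994, 0.11, -0.0], [0.0, -0.0, -1.0]]
force: [0.6, -0.4, -1.3]
width: 0.131
```

arm_command([
  [0, 0, 0.0005, 0, 0, 0],
  [0, 0, 0.001, 0, 0, 0],
  [0, 0, 0.001, 0, 0, 0],
])

```text
time_s: 16.52
tcp_pos: [586.6, 78.1, 58.4]
tcp_rot: [[-0.11, 0.994, 0.0], [0.994, 0.11, 0.0], [-0.0, 0.0, -1.0]]
force: [-0.2, 0.2, 1.2]
width: 0.127
```

arm_command([
  [0, 0, 0.0005, 0, 0, 0],
  [0, 0, 0.001, 0, 0, 0],
  [0, 0, 0.001, 0, 0, 0],
])

```text
time_s: 16.9
tcp_pos: [586.7, 78.1, 58.4]
tcp_rot: [[-0.11, 0.994, 0.001], [0.994, 0.11, 0.0], [-0.0, 0.001, -1.0]]
force: [-2.3, -0.7, 7.3]
width: 0.128
```

```bash
python3 - <<'E'
from h import *
goto(586.5,78,58,6.3)
p=shot('top','t9');q=shot('side','s9')
cv2.imwrite('pics/c9.png',np.hstack([cv2.resize(x['img'][140:230,b:b+90,::-1],None,fx=4.4,fy=5,interpolation=2) for x,b in ((p,220),(q,250))]))
E
```

```text
t 16.9 pos [586.7  78.1  58.4] yaw 96.31 F [-2.3 -0.7  7.3] w 0.128 j6 1.3 tilt [0.0007 0.0001]
shift m [-0.0001 -0.0002  0.0004] wz 1.571
```

View pics/c9.png

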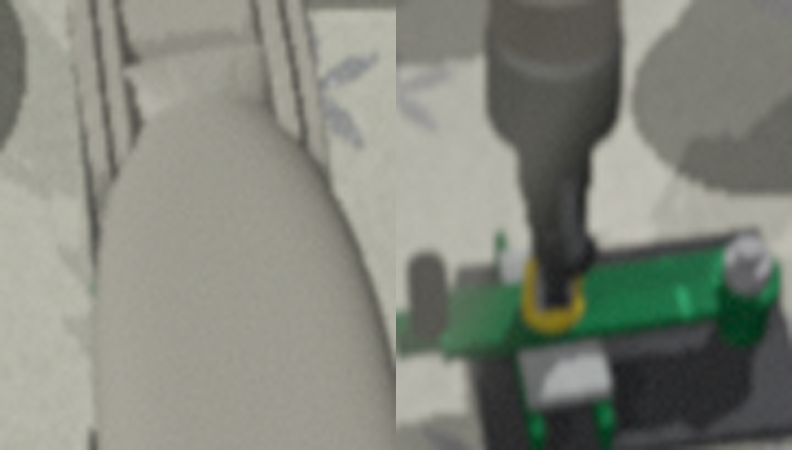

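arm_command([
  [0, 0, -0.0005, 0, 0, 0.15],
  [0, 0, -0.0005, 0, 0, 0.32],
  [0, 0, -0.0005, 0, 0, 0.49],
  [0, 0, -0.0005, 0, 0, 0.66],
  [0, 0, -0.0005, 0, 0, 0.83],
  [0, 0, -0.0005, 0, 0, 1.0],
  [0, 0, -0.0005, 0, 0, 1.17],
  [0, 0, -0.0005, 0, 0, 1.34],
  [0, 0, -0.0005, 0, 0, 1.5],
  [0, 0, -0.0005, 0, 0, 1.571],
])

```text
time_s: 18.25
tcp_pos: [587.7, 78.1, 58.4]
tcp_rot: [[0.994, 0.107, 0.002], [0.107, -0.994, 0.0], [0.002, 0.0, -1.0]]
force: [0.4, 0.3, 2.4]
width: 0.129
```

arm_command([
  [0, 0, 0, 0, 0, 0],
  [0, 0, 0, 0, 0, 0],
  [0, 0, 0, 0, 0, 0],
])

```text
time_s: 18.62
tcp_pos: [587.7, 78.2, 58.4]
tcp_rot: [[0.994, 0.11, 0.002], [0.11, -0.994, 0.0], [0.002, 0.0, -1.0]]
force: [2.1, -0.6, 4.6]
width: 0.127
```

```bash
python3 - <<'E'
from h import *
goto(586.5,78,58,6.3)
q=shot('side','s10')
cv2.imwrite('pics/c10.png',cv2.resize(q['img'][140:230,250:350,::-1],None,fx=6,fy=6,interpolation=2))
E
```

```text
t 18.62 pos [587.7  78.2  58.4] yaw 6.33 F [ 2.1 -0.6  4.6] w 0.127 j6 91.2 tilt [0.0023 0.0002]
shift m [-0.0012  0.0001  0.0004] wz 0.0006
```

View pics/c10.png

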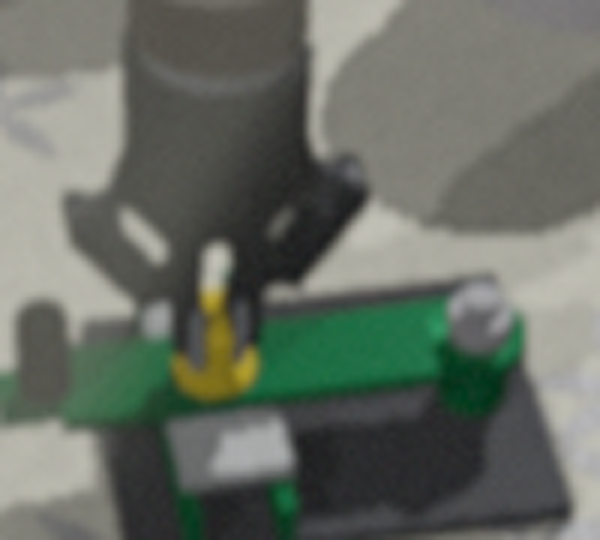

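arm_command([
  [0, 0, 0, 0, 0, 0],
  [0, 0, 0, 0, 0, 0],
  [0, 0, 0, 0, 0, 0],
  [0, 0, -0.01, 0, 0, 0],
  [0, 0, -0.03, 0, 0, 0],
  [0, 0, -0.06, 0, 0, 0],
  [0, 0, -0.1, 0, 0, 0],
  [0, 0, -0.14, 0, 0, 0],
], fingers=0.4)

```text
time_s: 19.68
tcp_pos: [586.4, 78.1, 199.5]
tcp_rot: [[0.994, 0.11, 0.0], [0.11, -0.994, 0.0], [0.0, -0.0, -1.0]]
force: [0.2, 0.6, -0.2]
width: 0.401
```

arm_command([
  [-0.04, 0, 0, 0, 0, 0],
  [-0.09, 0.02, 0, 0, 0, 0],
  [-0.14, 0.05, 0, 0, 0, 0],
  [-0.19, 0.09, 0, 0, 0, 0],
  [-0.22, 0.13, 0, 0, 0, 0],
  [-0.22, 0.15, 0, 0, 0, 0],
  [-0.22, 0.15, 0, 0, 0, 0],
  [-0.22, 0.15, 0, 0, 0, 0],
])

```text
time_s: 20.68
tcp_pos: [384.6, -94.8, 198.1]
tcp_rot: [[0.994, 0.11, 0.0], [0.11, -0.994, 0.0], [0.001, -0.0, -1.0]]
force: [-0.6, 0.9, -0.0]
width: 0.401
```

```bash
python3 - <<'E'
from h import *
goto(586.5,78,58,6.3)
p=shot('top','t11');q=shot('side','s11')
cv2.imwrite('pics/c11.png',np.hstack([cv2.resize(x['img'][140:230,b:b+90,::-1],None,fx=4.4,fy=4.4,interpolation=2) for x,b in ((p,220),(q,255))]))
E
```

```text
t 20.68 pos [384.6 -94.8 198.1] yaw 6.31 F [-0.6  0.9 -0. ] w 0.401 j6 69.8 tilt [0.0005 0.0003]
shift m [ 0.2196 -0.1495  0.1402] wz 0.0002
```

View pics/c11.png

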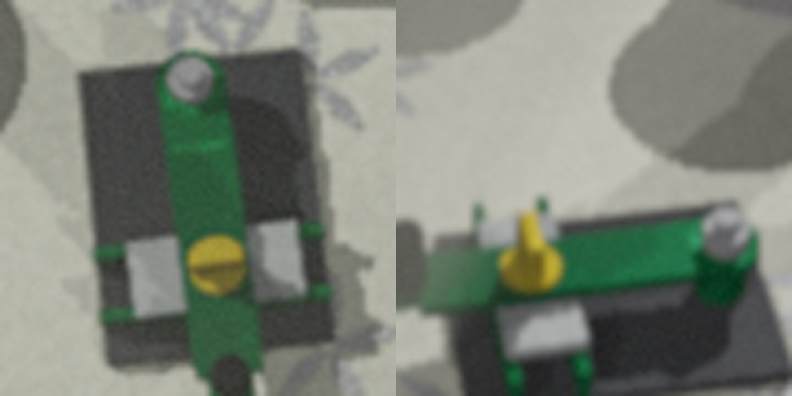

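View pics/t11.png

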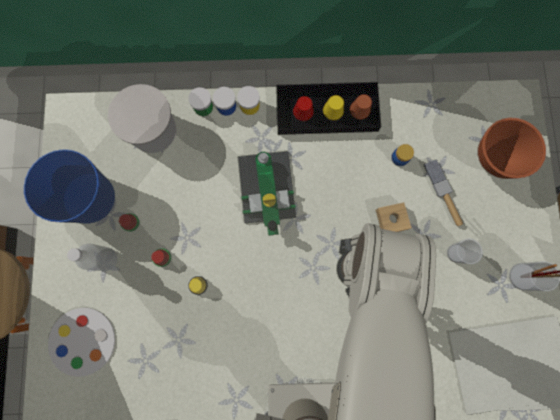

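```bash
python3 -c "
from h import *
print(ctrl.job_done(), ctrl.get_state()['time_s'])"
```

```text
the job is handed in; nothing more can be done
the job is handed in; nothing more can be done
```

The thumbscrew is through both slots, seated on the arm and locked, and I handed the job in at about 21 s of the 67 s allowed.

- **Swing:** I turned the green arm by its knob through about 41° until its slot lay over the plate's slot. From above the two agreed to about 1 mm.
- **Threading:** I took the thumbscrew from its holder with its wings along the arm. It went down through both slots in small steps with almost no resistance.
- **Seating:** It met firm contact at the expected seated height, with the wing grip at 69 mm. The highest force I read during insertion was about 7 N.
- **Locking:** I gave it a quarter turn under 5 N at most, then let go and moved the gripper clear.

**Last checks:** In the final pictures the collar looks flush on the arm. The wings stand across it, about 2° off square as read from the image, which is about as finely as I can measure there. The arm has not moved, the bystanders are where they were in the first picture, and the robot touches nothing. The two cameras differed by 2 to 3 mm in y on where the slots are, so I aimed between them and the screw fit the first time.

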